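Fetch the die that matches the sample and stack it on the press

ROBOT

A 6-joint arm with a two-finger parallel gripper is mounted at the origin on a cart in front of the work surface, level with it; the furniture and walls round the work are solid. World frame = base frame: x ahead of the robot, y to its left, z up, the work surface at z = 0. Lengths are in mm, angles in rad, forces in N, time in s.
With the tool pointing down it reaches from about 275 to 1000 mm from the base axis. Payload 8.4 kg.
Tool frame: the origin (TCP) lies midway between the tips of the shut fingers; the grasp point (between the pads) lies 19 mm behind it (r.grip_point_offset is the distance from the TCP to the grasp point, in mm); z points along the fingers, y is the line along which they close (so a half turn about z gives the same grasp; the last joint's range is limited). The gripper opens to 85 mm and grips with 20 to 120 N. Pads are 22 mm wide; open, the fingers measure 114 mm over their backs; the gripper's body (76 mm by 85 mm) begins 54 mm behind the grasp point. The pads swing forward as they close: fully open they stand 13 mm farther back than shut.
Start: joints at [1.218, 0.353, 1.633, -0, 1.155, -0.002], TCP at [214.779, 586.939, 231.281] pointing down, gripper open.
Joint ranges: [-2.63, 2.63], [-0.92, 2.1], [0.06, 2.66], [-1.3, 4.44], [0, 2.69], [-3.02, 3.02]. Speed limits (rad/s): [2.22, 2.22, 2.79, 3.14, 3.14, 3.14].

INTERFACE

Orientations are given as [roll, pitch, yaw] about the fixed x, y, z axes, in that order (R = Rz(yaw) Ry(pitch) Rx(roll)).
In Python, from rig import r gives the robot as it stands. The module is installed in compiled form; this text tells all that it offers.
- The arm moves only by the shell command python3 -m creep 'ROWS' [FORCE]. ROWS is text: rows parted by semicolons, each of 7 numbers parted by spaces: the turn, a rotation vector about the tool's x, y, z in degrees, then the shift along the tool's x, y, z in m, then the closure in counts, from 0 (fully open) to 255 (shut). A call has 1 to 8 rows; each row is the pose to reach, as a shift and turn from the pose commanded when the call began, along the tool's axes at that moment; what a row does not reach only later rows make up. A row lasts 1/8 s, in which the tool goes at most 62.5 mm and 10.7 degrees, less where a joint would pass 70% of its speed; a pose out of reach is approached as far as the arm can. A call with a gripper value outside its range is refused whole. The fingers move at their own pace and stop on an object; FORCE is the grip in N (left out, the last holds). Time passes only in rows, so rows that repeat a pose let the fingers close. It gives the time, the measured TCP pose, the force, the opening and the grip force at its end, in the units of the state.
- r.sense(): the state, without advancing time (a new reading comes with each control period).
- r.grab_frame(name): name is "scene" or "top" or "wrist"; returns a dict with "img" (480x640x3 uint8, red, green, blue), "range_z" (480x640 float32, mm along the optical axis (not along the pixel's ray), 0 where there is no reading), "K" (3x3 intrinsics, pixels), "D" ([k1, k2, p1, p2, k3] as OpenCV has them; the pictures are not rectified), "world_from_camera" (4x4, takes a point from camera to world coordinates). Camera axes: x right, y up, looking along -z (the intrinsics and any distortion apply to the point x, -y, -z); pixel columns grow to the right and rows downward; lengths in mm; the calibration is good to about 2 mm. A picture is of the moment at which its call begins.
- r.sign_off(): hands the job in; it is judged then, once.
The state is a dict: "clock": time; "qpos": joint angles; "qvel": joint speeds; "joint_efforts": joint torques, N m; "eef_pos": TCP position; "tcp_rot": TCP orientation; "contact_force": force on the tool from outside, world axes, zero at the start; "wrist_torque": the same for the moment, N m; "opening": opening from 0.0 (shut) to 1.0 (fully open); "grasp_force": force on a finger pad.
Only numpy, scipy, OpenCV 4.12 (cv2) and the standard library are available. Lean on these libraries where they do the work, as an engineer would, in place of code of your own. Each camera call takes 0.05 s, during which the arm holds its last target. There are 200 camera calls.

TASK

Find the die plate in the tray whose opening has the shape of the brass sample on the small square pad, and slide it forward along its channel until its front end sticks out about 35 mm over the tray's front edge, still lying in the channel. Then grip it by that end and stack it flat on the backing plate on the press platen, long sides together and edges flush (either end may face forward), and let go. Leave the other dies in their places, the sample on its pad and the backing plate flush on the platen.

Things in the scene. Friction and masses are not known exactly. Their poses are not given: they have to be found in the camera images.
- die_round_mid (a point): Centre (half-way up) of a flat plain steel die plate 96 x 48 x 4 mm with a round opening 30 mm across in its middle, 0.09 kg; its x axis runs along the 96 mm, y along the 48 mm, z up. It starts flat in one of the tray's three channels, with its x axis along the tray's and its near end 8 to 25 mm behind the tray's front edge.
- die_bar_mid (a point): Centre (half-way up) of a flat plain steel die plate 96 x 48 x 4 mm with a long narrow opening 38 x 12 mm (long side along the plate) in its middle, 0.09 kg; its x axis runs along the 96 mm, y along the 48 mm, z up. It starts flat in one of the tray's three channels, with its x axis along the tray's and its near end 8 to 25 mm behind the tray's front edge.
- die_tri_mid (a point): Centre (half-way up) of a flat plain steel die plate 96 x 48 x 4 mm with a triangular opening of 30 mm sides (one point towards the plate's +x end) in its middle, 0.09 kg; its x axis runs along the 96 mm, y along the 48 mm, z up. It starts flat in one of the tray's three channels, with its x axis along the tray's and its near end 8 to 25 mm behind the tray's front edge.
- blank_round_mid (a point): Centre of a loose brass blank, a disc 28 mm across, 3 mm thick. The blank that lies on the small square pad is the sample; the other two lie on the long pad at the back. None needs handling.
- blank_bar_mid (a point): Centre of a loose brass blank, a narrow bar 36 x 10 mm (long along its x), 3 mm thick. The blank that lies on the small square pad is the sample; the other two lie on the long pad at the back. None needs handling.
- blank_tri_mid (a point): Centre of a loose brass blank, a triangle of about 29 mm sides, 3 mm thick. The blank that lies on the small square pad is the sample; the other two lie on the long pad at the back. None needs handling.
- pad_mid (a point): Centre of the top of the small square black rubber pad, 50 x 50 x 3 mm, fixed on the table beside the left side of the tray; the sample blank lies on it.
- tray: The fixed wooden die tray, 170 mm long (x) and 189 mm wide (y); origin under its centre, on the table. Its three straight channels run along x, centred at y = +60, 0 and -60 mm, are 51 mm wide and open at both ends; their floors are 40 mm above the table. x points away from the robot's side, y to the left.
- tray_front (a point): Middle of the tray's front (robot's side) edge, 85 mm from the tray's centre, at channel floor level; x points back along the channels, y left, z up. Below it the front drops upright to the table. A plate with 30 to 42 mm sticking out here stays level and can be gripped from above by its 48 mm width; more than 48 mm out, it tips off.
- tray_channel (a point): Middle of the middle channel's floor. Rails 9 mm wide beside each channel stand 4 mm high, level with the plates' tops: no grip on a plate's sides here. A slot 36 mm wide and 10 mm deep runs along each channel floor, under the plate: shut fingers lowered into it behind a plate can push it forward. It slides freely against plain friction.
- platen_top (a point): Centre of the top of the fixed press platen: a steel table 96 x 48 x 8 mm, 46 mm above the work surface, on a round column 36 mm thick, so that fingers may pass down beside its edges (its foot, 90 x 70 mm with bolt heads, is 12 mm high). x along the 96 mm, y along the 48 mm, z up.
- backing_mid (a point): Centre (half-way up) of the loose plain aluminium backing plate without opening, 96 x 48 x 4 mm, 0.12 kg, that lies flush on the platen; axes as the platen's. The die goes on top of it.
There are look-alikes about, which are no part of the job. What is shaped like the part that bears backing_mid but red is not meant.

How it is judged:
By the outcome, as a careful person would: the job done as asked, in the order asked, and still so for the second after the job is handed in, with the robot touching nothing.
It also fails if it takes over 42 s, if anything falls off the work surface, if the arm or the gripper's body presses on something with over 40 N, if the wrist force passes 120 N, or if a joint passes its speed limit or range.

## Working session

There is one attempt and no reset: what is moved stays moved. The work goes in short steps, Python scripts to look and compute and a shell command to move; the robot and the scene stay as the last step left them, time stands still between calls to the robot, and variables do not carry over. Pictures are saved under pics/ and viewed, at most 10 in all, crops included, and the job is handed in when it is done.

```bash
mkdir -p pics; cat > h.py <<'E'
from rig import r
import numpy as np, cv2, pickle
def grab(n,tag):
    f=r.grab_frame(n); pickle.dump(f,open(f'{tag}.pkl','wb')); cv2.imwrite(f'pics/{tag}.png',f['img'][:,:,::-1]); return f
def load(tag): return pickle.load(open(f'{tag}.pkl','rb'))
def onplane(f,uv,z):
    p=cv2.undistortPoints(np.array(uv,float).reshape(-1,1,2),np.array(f['K'],float),np.array(f['D'],float)).reshape(-1,2)
    T=np.array(f['world_from_camera']); d=np.c_[p[:,0],-p[:,1],-np.ones(len(p))]@T[:3,:3].T; o=T[:3,3]
    return o+d*((z-o[2])/d[:,2])[:,None]
E
python3 - <<'E'
from h import *
s=r.sense(); print({k:np.round(v,3) for k,v in s.items()})
a=grab('top','top0'); b=grab('scene','scene0')
print(np.array(a['world_from_camera']).round(2))
E
```

```text
{'clock': np.float64(0.0), 'qpos': array([ 1.218,  0.354,  1.634, -0.   ,  1.155, -0.002]), 'qvel': array([-0.   , -0.   ,  0.002, -0.   ,  0.001, -0.001]), 'joint_efforts': array([ 0.0000e+00, -6.0524e+01, -3.4208e+01,  0.0000e+00,  9.0000e-03,
        0.0000e+00]), 'eef_pos': array([214.635, 586.469, 230.548]), 'tcp_rot': array([-3.14 ,  0.   ,  2.791]), 'contact_force': array([ 0.393, -0.542,  0.697]), 'wrist_torque': array([-0.096, -0.026,  0.031]), 'grasp_force': np.float64(0.0), 'opening': np.float64(1.002)}
[[ 0.00000e+00  9.90000e-01 -1.20000e-01  4.34890e+02]
 [-1.00000e+00  1.00000e-02  2.00000e-02  2.22000e+00]
 [ 2.00000e-02  1.20000e-01  9.90000e-01  1.11869e+03]
 [ 0.00000e+00  0.00000e+00  0.00000e+00  1.00000e+00]]
```

View pics/top0.png

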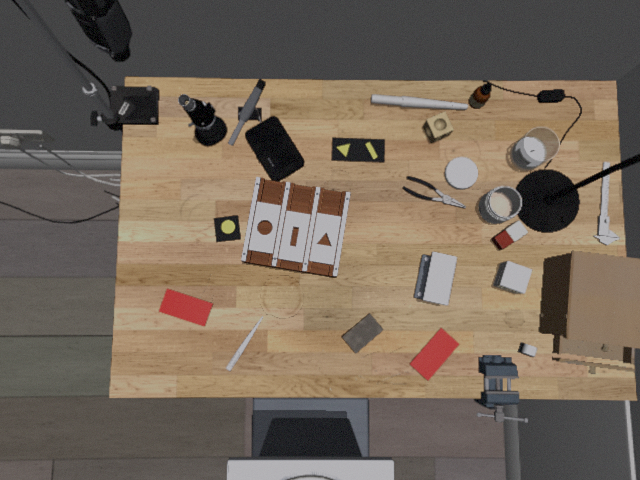

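View pics/scene0.png

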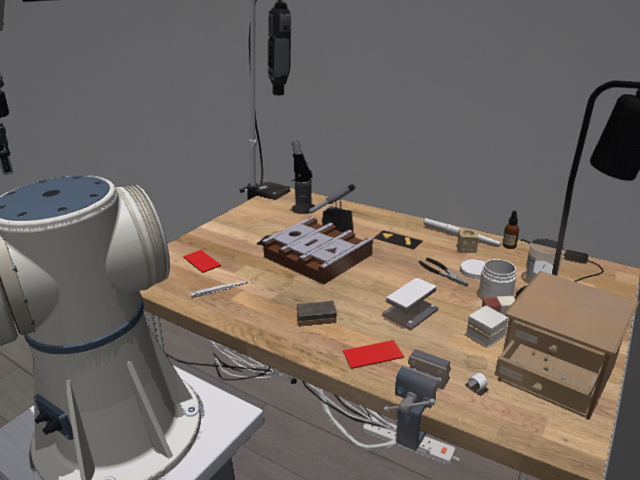

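The sample at top (228,227) is a yellow disc. The candidate dies are round (264,227), bar (295,236) and triangle (325,240), so round is the one that fits. The backing plate is the silver one on the platen at (437,278). The red plates at (186,307) and (435,354) and the dark block at (362,333) are not it. I'll confirm this in an enlarged crop and measure.

```bash
cat > m.py <<'E'
from h import *
f=load('top0'); im=f['img']; big=cv2.resize(im[165:315,205:475],None,fx=2.9,fy=2.9,interpolation=cv2.INTER_CUBIC)
cv2.imwrite('pics/crop0.png',big[:,:,::-1])
hsv=cv2.cvtColor(im,cv2.COLOR_RGB2HSV)
m=((hsv[...,1]<60)&(hsv[...,2]>130)).astype(np.uint8)
for c in cv2.findContours(m,cv2.RETR_CCOMP,cv2.CHAIN_APPROX_NONE)[0]:
    (u,v),wh,a=cv2.minAreaRect(c)
    if 240<u<460 and 170<v<310 and cv2.contourArea(c)>40:
        z=np.median(f['range_z'][int(v)-2:int(v)+3,int(u)-2:int(u)+3])
        print(np.round([u,v,*wh,a,cv2.contourArea(c)],1),onplane(f,[[u,v]],46 if u<360 else 50)[0].round(1),z)
E
python3 m.py
```

```text
[ 440.   278.3   26.1   50.9   11.1 1223.5] [ 495.9 -248.1   50. ] 1073.3066
[450.1 198.8  33.5  11.1  18.4 154.5] [ 651.4 -271.3   50. ] 1133.8899
[ 295.5  225.7   98.    85.2    9.3 5120.5] [596.7  30.7  46. ] 1087.6886
[325.6 241.3  13.   15.   38.7 112. ] [566.5 -28.2  46. ] 1098.3241
[293.9 235.9   7.9  20.9  10.3 137.5] [576.7  33.6  46. ] 1099.18
[264.3 226.8  15.6  14.8  45.  194.5] [594.3  91.5  46. ] 1099.5532
```

View pics/crop0.png

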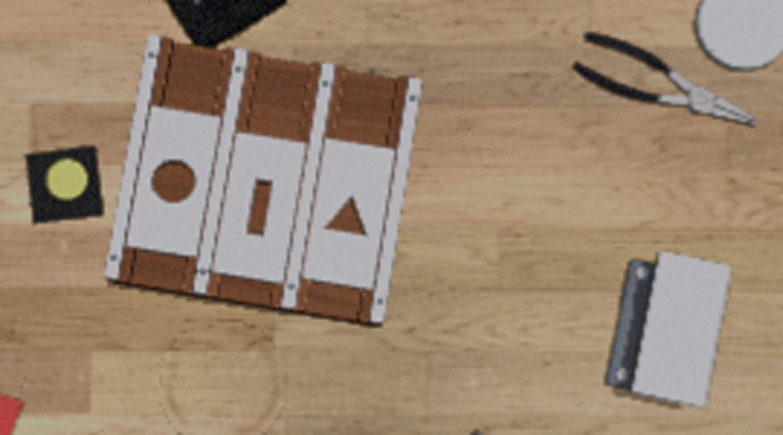

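The crop confirms it: the pad holds a round disc, the round-opening die is in the left channel, and the silver backing plate is on the platen. I'll compute the move to above the channel, behind the die.

```bash
cat >> h.py <<'E'
from scipy.spatial.transform import Rotation as Ro
def plan(p,yawdeg):
    s=r.sense(); R0=Ro.from_euler('xyz',s['tcp_rot']); R1=Ro.from_euler('xyz',[180,0,yawdeg],degrees=True)
    rv=(R0.inv()*R1).as_rotvec(degrees=True); d=R0.inv().apply(np.array(p)-s['eef_pos'])/1000
    print('turn',rv.round(2),'shift m',d.round(4),'clock',round(float(s['clock']),2),'pos',np.round(s['eef_pos'],1))
E
python3 - <<'E'
from h import *
plan([663,80,215],170.3)
f=load('top0')
# tray outer rail corners from crop px (x/2.9+205, y/2.9+165)
c=np.array([[153,36],[420,78],[383,322],[108,283]])/2.9+[205,165]
P=onplane(f,c,44); print(P.round(1), P.mean(0)); d=P[0]-P[3]+P[1]-P[2]; print(np.degrees(np.arctan2(d[1],d[0])))
E
```

```text
turn [-7.00e-02 -1.00e-02 -1.04e+01] shift m [-0.5951 -0.3216  0.016 ] clock 0.1 pos [214.6 586.5 230.6]
[[692.7 105.9  44. ]
 [665.2 -75.6  44. ]
 [499.3 -50.5  44. ]
 [524.3 132.8  44. ]] [595.35827937  28.16585995  44.        ]
-8.833846678567904
```

```bash
python3 -m creep '0 0 -1 -0.05 -0.027 0 255;0 0 -2 -0.1 -0.054 0 255;0 0 -4 -0.15 -0.081 0 255;0 0 -5 -0.2 -0.108 0 255;0 0 -6 -0.25 -0.135 0.004 255;0 0 -8 -0.3 -0.162 0.008 255;0 0 -9 -0.35 -0.189 0.01 255;0 0 -10 -0.4 -0.216 0.012 255' 30
python3 -c "
from h import *
plan([663,80,215],170.5)"
```

```text
clock: 1.1
eef_pos: [517.1, 245.0, 219.0]
tcp_rot: [-3.141, -0.0, 2.966]
contact_force: [0.0, 0.7, 0.7]
opening: 0.001
grasp_force: 0.0
turn [-0.01 -0.02 -0.57] shift m [-0.1725 -0.137   0.004 ] clock 1.1 pos [517.1 245.  219. ]
```

```bash
python3 -m creep '0 0 -0.2 -0.045 -0.034 0 255;0 0 -0.5 -0.086 -0.068 0 255;0 0 -0.6 -0.13 -0.103 0 255;0 0 -0.6 -0.1725 -0.137 0.004 255;0 0 -0.6 -0.1725 -0.137 0.004 255'
python3 -c "
from h import *
f=grab('wrist','w1'); plan([663,80,215],171); print(np.array(f['world_from_camera']).round(2))"
```

```text
clock: 1.72
eef_pos: [663.5, 78.4, 214.2]
tcp_rot: [-3.141, -0.0, 2.972]
contact_force: [-0.6, 0.2, -0.6]
opening: -0.001
grasp_force: 0.0
turn [-0.02 -0.08 -0.65] shift m [-0.0008  0.0001 -0.0007] clock 1.77 pos [662.2  80.1 214.3]
[[ 1.7000e-01 -9.3000e-01 -3.2000e-01  5.8009e+02]
 [ 9.9000e-01  1.6000e-01  6.0000e-02  9.2630e+01]
 [-0.0000e+00 -3.3000e-01  9.5000e-01  3.5690e+02]
 [ 0.0000e+00  0.0000e+00  0.0000e+00  1.0000e+00]]
```

View pics/w1.png

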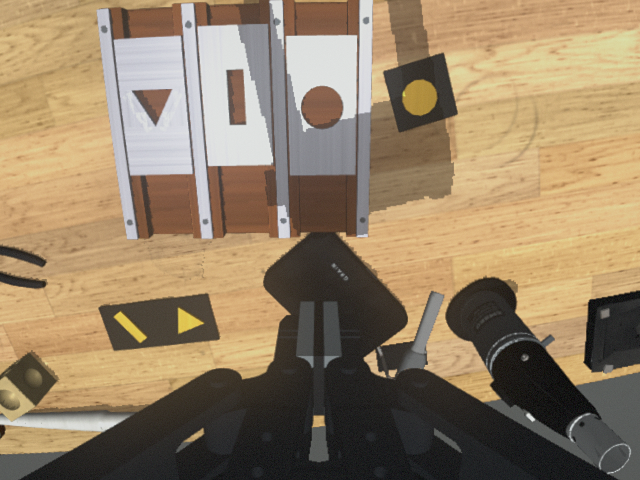

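The wrist view shows the round die in the left channel (here on the right): opening at (322,107), rear edge near row 175 between u 287 and 357, and rails at u≈280 and 365. I'll project these points.

```bash
python3 - <<'E'
from h import *
f=load('w1'); im=f['img']; hsv=cv2.cvtColor(im,cv2.COLOR_RGB2HSV)
br=((hsv[...,1]>80)&(hsv[...,0]<20)).astype(np.uint8); br[:70]=0;br[145:]=0;br[:,:295]=0;br[:,350:]=0
c=max(cv2.findContours(br,0,1)[0],key=cv2.contourArea); print('hole px',cv2.minEnclosingCircle(c))
g=cv2.cvtColor(im,cv2.COLOR_RGB2GRAY).astype(int)
for v in (40,60,80,150,165,200,210,225):
    d=np.diff(g[v]); print(v,[(u,d[u]) for u in range(260,385) if abs(d[u])>14])
for u in (300,322,345): print(u,[(v,g[v+1,u]-g[v,u]) for v in range(150,250) if abs(g[v+1,u]-g[v,u])>12])
E
```

```text
hole px ((321.734375, 106.59375), 20.6069393157959)
40 [(267, np.int64(-33)), (268, np.int64(-30)), (270, np.int64(51)), (280, np.int64(40)), (281, np.int64(41)), (282, np.int64(-40)), (283, np.int64(-92)), (284, np.int64(39)), (285, np.int64(69)), (286, np.int64(25)), (356, np.int64(-119)), (358, np.int64(55)), (359, np.int64(76)), (370, np.int64(-19)), (371, np.int64(-39))]
60 [(268, np.int64(-36)), (269, np.int64(-20)), (270, np.int64(21)), (271, np.int64(32)), (283, np.int64(-30)), (285, np.int64(71)), (286, np.int64(55)), (355, np.int64(-30)), (356, np.int64(-83)), (358, np.int64(100)), (359, np.int64(25)), (370, np.int64(-17)), (371, np.int64(-49)), (372, np.int64(21))]
80 [(268, np.int64(-15)), (269, np.int64(-33)), (271, np.int64(29)), (272, np.int64(23)), (283, np.int64(-22)), (284, np.int64(-32)), (286, np.int64(45)), (290, np.int64(66)), (355, np.int64(-64)), (356, np.int64(-64)), (358, np.int64(105)), (370, np.int64(-50)), (371, np.int64(37)), (383, np.int64(-23)), (384, np.int64(-79))]
150 [(270, np.int64(-76)), (271, np.int64(-38)), (272, np.int64(-29)), (274, np.int64(
[... 911 characters left out ...]
np.int64(15)), (288, np.int64(-43)), (289, np.int64(-62)), (292, np.int64(-25)), (355, np.int64(17)), (356, np.int64(41)), (367, np.int64(19)), (368, np.int64(35))]
300 [(174, np.int64(-35)), (175, np.int64(-24)), (231, np.int64(29)), (232, np.int64(26)), (235, np.int64(24)), (236, np.int64(26)), (238, np.int64(-31)), (239, np.int64(15)), (240, np.int64(-50)), (241, np.int64(-45))]
322 [(173, np.int64(-13)), (174, np.int64(-32)), (175, np.int64(-21)), (231, np.int64(-16))]
345 [(173, np.int64(-19)), (174, np.int64(-29)), (175, np.int64(-16)), (231, np.int64(64)), (232, np.int64(40)), (239, np.int64(-31)), (241, np.int64(-16)), (242, np.int64(-33)), (243, np.int64(-31)), (244, np.int64(-15))]
```

```bash
python3 - <<'E'
from h import *
f=load('w1')
L=onplane(f,[[283.5,40],[284,60],[284.6,80],[287,150],[287.5,165],[288.4,200],[289.2,225]],44)
Rr=onplane(f,[[359,40],[358.6,60],[358.3,80],[357,150],[357,165],[356.8,200],[356.2,225]],44)
print(np.linalg.norm(L-Rr,axis=1).round(1))
for A in (L,Rr):
    k=np.polyfit(A[:,0],A[:,1],1); print(np.degrees(np.arctan(k[0])))
h=onplane(f,[[321.73,106.6]],44)[0]; e=onplane(f,[[300,175],[322,175],[345,174.7]],44); print('hole',h,'rear',e)
C=(L+Rr)/2; k=np.polyfit(C[:,0],C[:,1],1); yaw=np.arctan(k[0]); ax=np.array([np.cos(yaw),np.sin(yaw)])
print('yaw',np.degrees(yaw),'mid y at hole x',np.polyval(k,h[0]),h[1], 'rear dist',(e[:,:2]-h[:2])@ax)
te=onplane(f,[[300,232],[345,232]],40); print('tray rear?',(te[:,:2]-h[:2])@ax)
# front edge from top view
t=load('top0'); c=np.array([[383,322],[292,308],[202,293],[108,283]])/2.9+[205,165]; print('front',(onplane(t,c,44)[:,:2]-h[:2])@ax)
# pushing start
q=h[:2]+ax*72; q[1]=np.polyval(k,q[0]); print(q); plan([*q,100],180+np.degrees(yaw))
E
```

```text
[51.1 51.1 51.  50.5 50.7 51.1 51.1]
-9.059991326129913
-9.109080075455369
hole [592.8497286   92.43873914  44.        ] rear [[638.24972467  68.60127562  44.        ]
 [640.97606905  84.51649952  44.        ]
 [643.58114793 101.19526819  44.        ]]
yaw -9.084587715864838 mid y at hole x 92.44586459843134 92.43873914195612 rear dist [48.59426838 48.77352063 48.71247053]
tray rear? [94.08851657 94.45154073]
front [-69.82593154 -70.535874   -70.45520471 -74.07077296]
[663.94658326  81.07760805]
turn [-0.02 -0.08 -0.56] shift m [-0.0017  0.0013  0.1143] clock 1.77 pos [662.2  80.1 214.3]
```

```bash
python3 -m creep '0 0 -0.6 -0.0017 0.0013 0.05 255;0 0 -0.6 -0.0017 0.0013 0.1 255;0 0 -0.6 -0.0017 0.0013 0.14 255;0 0 -0.6 -0.0017 0.0013 0.16 255;0 0 -0.6 -0.0017 0.0013 0.17 255;0 0 -0.6 -0.0017 0.0013 0.179 255;0 0 -0.6 -0.0017 0.0013 0.179 255'
python3 -c "
from h import *
f=grab('wrist','w2'); plan([663.9,81.1,35],170.9)"
```

```text
clock: 2.65
eef_pos: [664.2, 82.6, 36.7]
tcp_rot: [3.141, 0.001, 2.986]
contact_force: [0.1, 0.3, 0.1]
opening: 0.001
grasp_force: 0.0
turn [0.02 0.06 0.2 ] shift m [ 0.0003 -0.0016  0.0021] clock 2.7 pos [664.4  82.6  37.1]
```

View pics/w2.png

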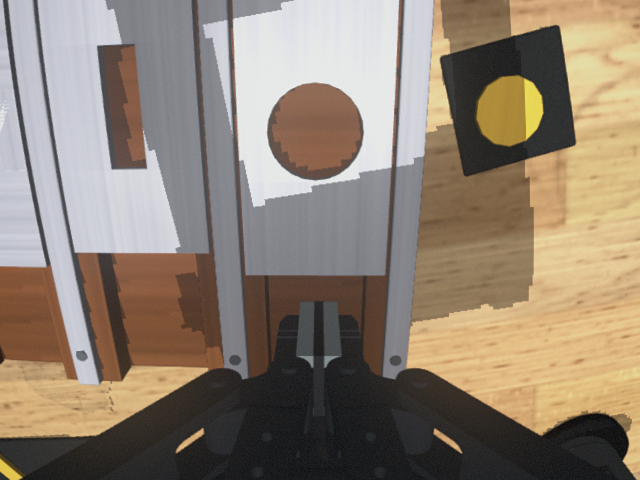

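Shut fingers are in the slot behind the plate (plate's rear edge at row 275), about 1 mm off centre. I'll trim that and push.

```bash
python3 -m creep '0 0 0 0.002 -0.0015 0.002 255;0 0 0 0.011 -0.0015 0.002 255;0 0 0 0.021 -0.0015 0.002 255;0 0 0 0.031 -0.0015 0.002 255;0 0 0 0.041 -0.0015 0.002 255;0 0 0 0.050 -0.0015 0.002 255;0 0 0 0.056 -0.0015 0.002 255;0 0 0 0.06 -0.0015 0.002 255'
python3 - <<'E'
from h import *
f=grab('top','t2'); g=f['img'][190:320,215:365]; cv2.imwrite('pics/t2c.png',cv2.resize(g,None,fx=4.5,fy=4.5,interpolation=cv2.INTER_CUBIC)[:,:,::-1]); plan([664,81,35],170.9)
E
```

```text
clock: 3.7
eef_pos: [604.0, 90.4, 34.3]
tcp_rot: [-3.142, -0.0, 2.986]
contact_force: [0.7, -0.8, 0.5]
opening: -0.0
grasp_force: 0.2
turn [-0.01 -0.04  0.21] shift m [-0.0612  0.0001 -0.0009] clock 3.75 pos [603.6  90.4  34.2]
```

View pics/t2c.png

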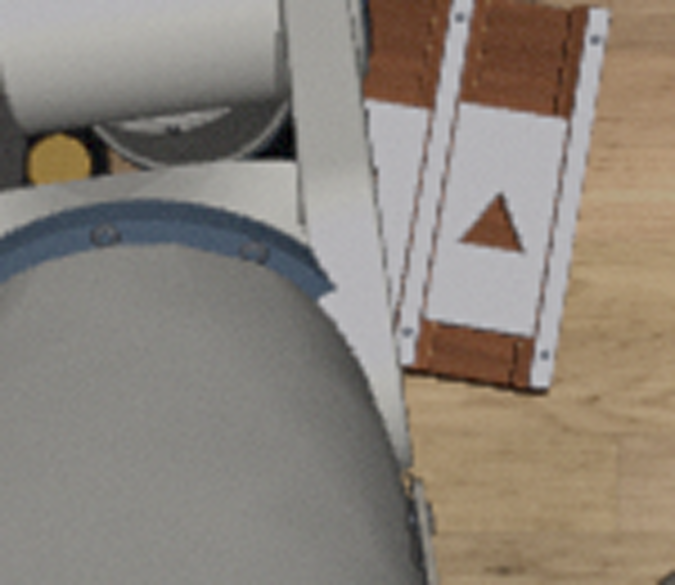

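The arm blocks the top view: only the triangle die and its channel are visible. I'll raise it and use the wrist camera instead.

```bash
python3 -m creep '0 0 0 -0.003 0 -0.02 255;0 0 0 -0.003 0 -0.06 255;0 0 0 -0.003 0 -0.12 255;0 0 0 -0.003 0 -0.17 255;0 0 0 -0.003 0 -0.17 255;0 0 0 -0.003 0 -0.17 255'
python3 - <<'E'
from h import *
f=grab('wrist','w3');plan([604,90.4,35],170.9)
E
```

```text
clock: 4.5
eef_pos: [606.9, 89.8, 203.8]
tcp_rot: [-3.141, -0.001, 2.986]
contact_force: [-0.6, 0.6, 0.2]
opening: 0.004
grasp_force: 0.0
turn [-0.04 -0.11  0.2 ] shift m [0.0022 0.0004 0.168 ] clock 4.55 pos [606.5  89.7 203. ]
```

View pics/w3.png

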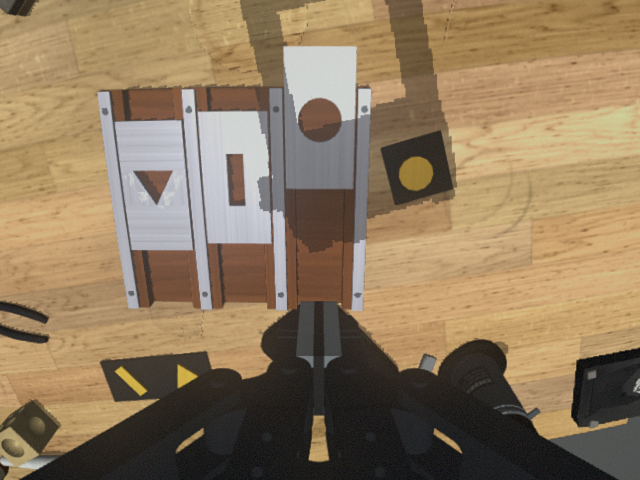

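The round die now juts past the front: its front end is at row 46, the rail fronts at row 88 and its opening at (320,120).

```bash
python3 - <<'E'
from h import *
f=load('w3'); g=cv2.cvtColor(f['img'],cv2.COLOR_RGB2GRAY).astype(int)
for u,a,b in((276,70,110),(362,70,110),(300,35,60),(340,35,60),(300,180,200),(340,180,200)): print(u,[(v,int(g[v+1,u]-g[v,u])) for v in range(a,b) if abs(g[v+1,u]-g[v,u])>14])
yaw=np.radians(-9.08); ax=np.array([np.cos(yaw),np.sin(yaw)])
P=onplane(f,[[276,88.5],[363,88.5],[320,46.5],[320,188.8],[320,120]],44)[:,:2]; print(P.round(1),(P@ax).round(1))
E
```

```text
276 [(85, -15), (87, 34), (105, -22), (106, -20)]
362 [(70, 18), (84, -29), (85, -30), (87, 34), (88, 78), (105, -35), (106, -41)]
300 [(45, 41), (46, 22)]
340 [(45, 38), (46, 16)]
300 [(188, -30), (189, -15)]
340 [(188, -31)]
[[519.   74.4]
 [528.1 132.1]
 [497.2 107.7]
 [591.9  92.9]
 [544.3 100.4]] [500.8 500.6 473.9 569.8 521.6]
```

Overhang is 26.8 mm, so 8 mm more is needed.

```bash
python3 -m creep '0 0 0 -0.003 0 0.06 255;0 0 0 -0.003 0 0.12 255;0 0 0 -0.003 0 0.155 255;0 0 0 -0.003 0 0.168 255;0 0 0 -0.003 0 0.168 255;0 0 0 0.003 0 0.168 255;0 0 0 0.008 0 0.168 255;0 0 0 0.0112 0 0.168 255'
python3 -m creep '0 0 0 0 0 0 255;0 0 0 -0.005 0 -0.02 255;0 0 0 -0.005 0 -0.07 255;0 0 0 -0.005 0 -0.13 255;0 0 0 -0.005 0 -0.17 255;0 0 0 -0.005 0 -0.17 255;0 0 0 -0.005 0 -0.17 255'
python3 - <<'E'
from h import *
f=grab('wrist','w4');plan([604,90.4,35],170.9)
g=cv2.cvtColor(f['img'],cv2.COLOR_RGB2GRAY).astype(int)
for u,a,b in((274,60,130),(362,60,130),(300,25,70),(340,25,70),(300,160,230),(340,160,230)): print(u,[(v,int(g[v+1,u]-g[v,u])) for v in range(a,b) if abs(g[v+1,u]-g[v,u])>14])
hsv=cv2.cvtColor(f['img'],cv2.COLOR_RGB2HSV)
br=((hsv[...,1]>80)&(hsv[...,0]<20)).astype(np.uint8); br[:70]=0;br[165:]=0;br[:,:293]=0;br[:,350:]=0
for c in cv2.findContours(br,0,1)[0]:
    if cv2.contourArea(c)>300: print('hole',cv2.minEnclosingCircle(c))
E
```

```text
clock: 5.55
eef_pos: [596.6, 91.8, 37.4]
tcp_rot: [3.141, 0.002, 2.986]
contact_force: [0.9, 0.1, 0.9]
opening: -0.001
grasp_force: 0.3
clock: 6.42
eef_pos: [600.7, 90.7, 205.8]
tcp_rot: [-3.141, -0.001, 2.986]
contact_force: [-0.8, -0.1, -0.5]
opening: -0.002
grasp_force: 0.0
turn [-0.04 -0.11  0.2 ] shift m [-0.004   0.0004  0.1701] clock 6.47 pos [600.4  90.7 205.1]
274 [(94, -23), (96, 22), (97, 36), (115, -20), (120, 25)]
362 [(79, 15), (93, -45), (94, -25), (95, -21), (96, 39), (97, 69), (98, 32), (114, -55), (115, -59), (116, -17), (120, 20), (121, 31)]
300 [(40, -24), (41, -30), (43, 38), (44, 37)]
340 [(33, -15), (34, -20), (44, 35)]
300 [(185, -19), (186, -26)]
340 [(185, -21), (186, -24)]
hole ((319.0, 117.33333587646484), 20.88337516784668)
```

```bash
python3 - <<'E'
from h import *
f=load('w4'); yaw=np.radians(-9.08); ax=np.array([np.cos(yaw),np.sin(yaw)])
P=onplane(f,[[274,97.2],[362,97.3],[320,44.2],[320,186],[319.5,118.3]],44)[:,:2]; print((P@ax).round(1)); print('overhang',P[:2]@ax-P[2]@ax)
cen=(P[2]+P[3])/2; print('centre',cen,P[4]); g=cen-ax*32; print('grip',g)
plan([*g,100],170.92)
z=f['range_z']; T=np.array(f['world_from_camera'])
# fingertip from range, region around (320,305)
for v in (298,302,306,312,325): 
    uu=[305,310,330,335]; print(v,[round(float((T@[*( (lambda p:[p[0]*z[v,u],-p[1]*z[v,u],-z[v,u]])(cv2.undistortPoints(np.array([[[u,v]]],float),np.array(f['K'],float),np.array(f['D'],float))[0,0])),1])[2]),1) for u in uu])
E
```

```text
[500.2 500.1 466.  562.  514.3]
overhang [34.18782866 34.07207901]
centre [536.74570827 101.53754664] [537.02080341 101.14301884]
grip [505.14670173 106.58757497]
turn [-0.04 -0.11  0.18] shift m [0.0963 0.0011 0.1053] clock 6.47 pos [600.4  90.7 205.1]
298 [30.1, 29.5, 27.7, 29.7]
302 [211.0, 209.9, 211.1, 211.0]
306 [213.9, 214.2, 212.8, 213.9]
312 [216.3, 217.1, 217.7, 218.5]
325 [226.9, 226.4, 225.2, 225.8]
```

Overhang is about 34 mm, inside the 30–42 mm window. Next I'll go above the overhanging end with the fingers part open and measure where the tips sit.

```bash
python3 -m creep '0 0 0.2 0.03 0.001 0 75;0 0 0.2 0.065 0.001 0.01 75;0 0 0.2 0.0963 0.0011 0.05 75;0 0 0.2 0.0963 0.0011 0.09 75;0 0 0.2 0.0963 0.0011 0.105 75;0 0 0.2 0.0963 0.0011 0.105 75;0 0 0.2 0.0963 0.0011 0.105 75' 60
python3 - <<'E'
from h import *
f=grab('wrist','w5'); plan([505.1,106.6,40],170.92); print(r.sense()['opening'])
E
```

```text
clock: 7.35
eef_pos: [507.3, 106.9, 102.1]
tcp_rot: [3.141, 0.001, 2.983]
contact_force: [0.0, -0.2, 0.9]
opening: 0.705
grasp_force: 0.0
turn [ 0.03  0.1  -0.03] shift m [ 0.0023 -0.0007  0.0623] clock 7.4 pos [507.4 106.9 102.3]
0.7079988593714397
```

View pics/w5.png

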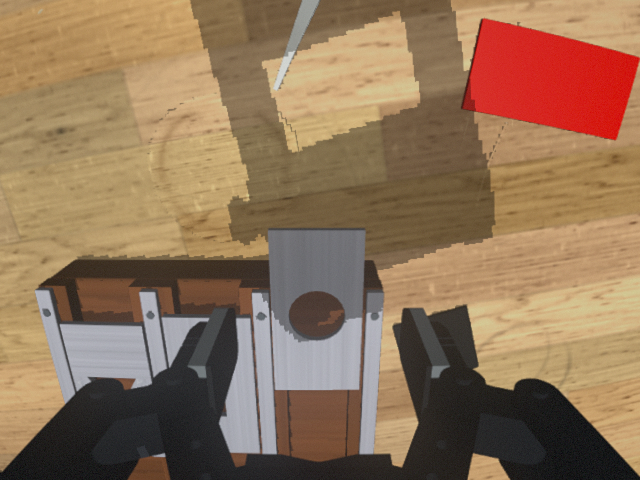

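The plate end overhangs the front, row 228, u 268–365. The open pads' tips are at about (235,309) and (405,309), centred on it. I'll compute how far the tips have drawn back.

```bash
python3 - <<'E'
from h import *
for tag,uv,pos,yw in(('w4',[[310,302],[330,302]],[600.4,90.7,205.1],2.986),('w5',[[228,308],[411,308]],[507.4,106.9,102.3],2.983)):
    f=load(tag); g=cv2.cvtColor(f['img'],cv2.COLOR_RGB2GRAY).astype(int)
    for u,_ in uv: print(u,[(v,int(g[v+1,u]-g[v,u])) for v in range(285,330) if abs(g[v+1,u]-g[v,u])>20])
    A=onplane(f,uv,0); o=np.array(f['world_from_camera'])[:3,3]; n=np.array([np.cos(yw),np.sin(yw),0])
    d=A-o; t=((np.array(pos)-o)@n+11)/(d@n); Q=o+d*t[:,None]; print(tag,(Q-pos).round(1), 'z rel TCP',(Q-pos)[:,2].round(1),'lat',((Q-pos)@[-n[1],n[0],0]).round(1))
f=load('w5');g=cv2.cvtColor(f['img'],cv2.COLOR_RGB2GRAY).astype(int)
yaw=np.radians(-9.08);ax=np.array([np.cos(yaw),np.sin(yaw)])
e=onplane(f,[[268,236],[268.5,250],[365,236],[364.5,250],[317,228.5]],44); print(e.round(1),e[:,:2]@ax); 
for v in(240,260):print([(u,int(g[v,u+1]-g[v,u])) for u in range(255,380) if abs(g[v,u+1]-g[v,u])>20])
E
```

```text
310 []
330 []
w4 [[-11.4  -1.4   4.9]
 [-10.2   5.7   4.9]] z rel TCP [4.9 4.9] lat [ 3.2 -4. ]
228 []
411 [(306, -25), (307, -51)]
w5 [[-16.  -30.1   7.8]
 [ -5.7  33.8   7.9]] z rel TCP [7.8 7.9] lat [ 32.2 -32.5]
[[488.8  84.4  44. ]
 [496.1  83.2  44. ]
 [496.3 131.7  44. ]
 [503.6 130.5  44. ]
 [488.7 108.9  44. ]] [469.30837975 476.71160999 469.33526992 476.73678714 465.42901541]
[(255, 38), (265, -38)]
[(268, 29), (364, -26)]
```

```bash
python3 -m creep '0 0 0 0.0025 -0.001 0.035 75;0 0 0 0.0025 -0.001 0.058 75;0 0 0 0.0025 -0.001 0.066 75;0 0 0 0.0025 -0.001 0.066 75;0 0 0 0.0025 -0.001 0.066 75;0 0 0 0.0025 -0.001 0.066 255;0 0 0 0.0025 -0.001 0.066 255;0 0 0 0.0025 -0.001 0.066 255' 50
python3 - <<'E'
from h import *
for i in range(3):
    f=grab('wrist','w6'); s=r.sense(); print(s['eef_pos'].round(1),s['tcp_rot'].round(3),s['contact_force'].round(1),s['opening'],s['grasp_force'])
g=cv2.cvtColor(f['img'],cv2.COLOR_RGB2GRAY).astype(int)
for v in(290,300,306,310,314): print(v,[(u,int(g[v,u+1]-g[v,u])) for u in range(220,420) if abs(g[v,u+1]-g[v,u])>25])
E
```

```text
clock: 8.4
eef_pos: [504.3, 106.3, 36.2]
tcp_rot: [3.141, 0.001, 2.983]
contact_force: [-0.6, -0.5, 6.1]
opening: 0.54
grasp_force: 50.2
[504.4 106.3  36.2] [3.141e+00 2.000e-03 2.983e+00] [-1.6 -0.3  6.1] 0.5402663356508368 50.204933881759644
[504.3 106.3  36.2] [3.141e+00 2.000e-03 2.983e+00] [-0.1 -0.1  6.3] 0.5388786286513975 50.203737616539
[504.4 106.4  36.2] [3.141e+00 2.000e-03 2.983e+00] [-0.4 -0.9  5.8] 0.5367440169066842 50.2039897441864
290 []
300 [(243, -40)]
306 [(234, -43), (235, -30), (248, -27), (253, 46), (382, -27), (383, -38)]
310 [(232, -34), (233, -41), (253, 60), (382, -30), (383, -44)]
314 [(221, 27), (222, 33), (231, -29), (232, -26), (253, 40), (382, -36), (383, -29)]
```

```bash
python3 -m creep '0 0 0 0 0 -0.004 255;0 0 0 0 0 -0.015 255;0 0 0 0 0 -0.045 255;0 0 0 0 0 -0.09 255;0 0 0 0 0 -0.13 255;0 0 0 0 0 -0.155 255;0 0 0 0 0 -0.155 255'
python3 -c "
from h import *
s=r.sense();print(s['opening'],s['grasp_force'],s['contact_force'],s['wrist_torque']);plan([579,-264,195],169.5)"
```

```text
clock: 9.43
eef_pos: [504.8, 106.4, 192.7]
tcp_rot: [3.14, 0.004, 2.983]
contact_force: [-0.2, -0.2, -1.1]
opening: 0.539
grasp_force: 51.5
0.539002438046178 51.46994411945343 [-0.17079174 -0.20259815 -1.05193181] [0.00951349 0.03612295 0.01652626]
turn [0.09 0.23 1.4 ] shift m [-0.1318 -0.3541 -0.0024] clock 9.43 pos [504.8 106.4 192.7]
```

```bash
python3 -m creep '0 0 0.2 -0.011 -0.03 0 255;0 0 0.5 -0.026 -0.07 0 255;0 0 0.8 -0.045 -0.12 0 255;0 0 1 -0.063 -0.17 0 255;0 0 1.2 -0.082 -0.22 0 255;0 0 1.4 -0.1 -0.27 0 255;0 0 1.4 -0.115 -0.31 0 255;0 0 1.4 -0.125 -0.338 0 255'
python3 -m creep '0 0 0 -0.0068 -0.016 0 255;0 0 0 -0.0068 -0.016 0 255;0 0 0 -0.0068 -0.016 0 255'
python3 - <<'E'
from h import *
f=grab('wrist','w7'); plan([579,-264,195],169.5); print(r.sense()['contact_force'],r.sense()['tcp_rot'])
E
```

```text
clock: 10.42
eef_pos: [572.9, -249.1, 188.6]
tcp_rot: [3.141, -0.002, 2.957]
contact_force: [-0.0, 0.1, -1.9]
opening: 0.537
grasp_force: 51.5
clock: 10.8
eef_pos: [577.0, -263.1, 189.8]
tcp_rot: [3.141, -0.001, 2.959]
contact_force: [0.4, 0.7, -1.3]
opening: 0.537
grasp_force: 51.5
turn [ 0.03 -0.05  0.05] shift m [-0.0021 -0.0006 -0.005 ] clock 10.85 pos [ 577.1 -263.   190. ]
[ 0.33905773 -0.59770011 -0.48334736] [ 3.14108434e+00 -7.89316456e-04  2.95920443e+00]
```

View pics/w7.png

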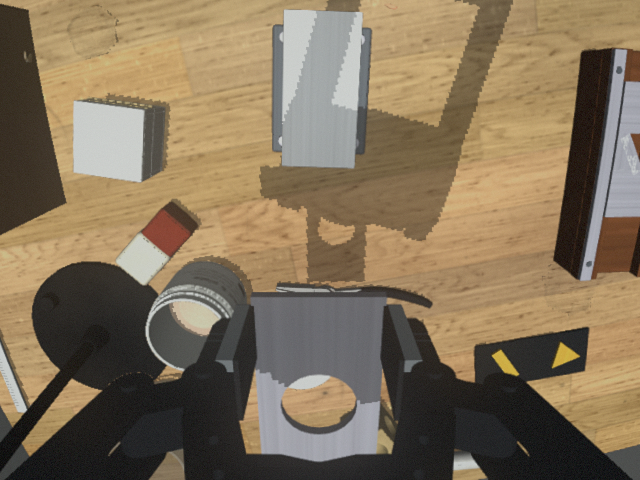

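The backing plate sits on the platen at corners about (283,9), (362,12), (355,167) and (282,167). The held die's front edge is near row 294, u 252–386. I'll fit edges to get the relative pose.

```bash
cat > e.py <<'E'
from h import *
f=load('w7'); g=cv2.GaussianBlur(cv2.cvtColor(f['img'],cv2.COLOR_RGB2GRAY),(3,3),0).astype(float)
def pk(line,lo,sgn=None):
    d=np.diff(line); d=d*sgn if sgn else abs(d); i=int(d.argmax()); w=d[max(0,i-2):i+3]; return lo+0.5+(np.arange(max(0,i-2),max(0,i-2)+len(w))@w)/w.sum()
def fit(pts,z):
    P=onplane(f,pts,z)[:,:2]; c=np.median(P,0); vx,vy,x,y=cv2.fitLine(P.astype(np.float32),cv2.DIST_HUBER,0,.01,.01).ravel(); return (x,y),np.degrees(np.arctan2(vy,vx)),np.abs((P-[x,y])@[-vy,vx]).max()
rows=range(20,160,6); cols=range(290,350,5)
L=[(pk(g[v,274:292],274,1),v) for v in rows]; R=[(pk(g[v,350:367],350,-1),v) for v in rows]
F=[(u,pk(g[3:20,u],3,1)) for u in cols]; B=[(u,pk(g[158:176,u],158,-1)) for u in cols]
for n,p in zip('LRFB',(L,R,F,B)): print(n,np.round(p[::5],1).tolist(),fit(p,50))
D=[(u,pk(g[286:302,u],286)) for u in range(262,380,8)]; print('D',np.round(D[::4],1).tolist(),fit(D,197.8))
DL=[(pk(g[v,245:262],245),v) for v in range(297,302)];DR=[(pk(g[v,378:395],378),v) for v in range(297,302)]; print(np.round(DL,1).tolist(),np.round(DR,1).tolist())
E
python3 e.py
```

```text
L [[284.1, 20.0], [282.9, 50.0], [282.4, 80.0], [281.9, 110.0], [277.6, 140.0]] ((np.float32(500.0699), np.float32(-272.57196)), np.float32(-12.547849), np.float64(33.49143842185485))
R [[362.1, 20.0], [360.5, 50.0], [358.7, 80.0], [357.1, 110.0], [355.7, 140.0]] ((np.float32(498.44397), np.float32(-223.35912)), np.float32(-12.309327), np.float64(1.9598377762624484))
F [[290.0, 10.1], [315.0, 10.6], [340.0, 11.3]] ((np.float32(448.60364), np.float32(-240.14642)), np.float32(77.74945), np.float64(2.0868256704733215))
B [[290.0, 166.0], [315.0, 166.3], [340.0, 167.0]] ((np.float32(542.3744), np.float32(-257.52884)), np.float32(78.00538), np.float64(0.18594937286414226))
D [[262.0, 291.6], [294.0, 287.6], [326.0, 291.2], [358.0, 288.7]] ((np.float32(559.3903), np.float32(-258.85056)), np.float32(81.50517), np.float64(1.431373707510339))
[[246.3, 297.0], [246.7, 298.0], [246.7, 299.0], [246.8, 300.0], [246.8, 301.0]] [[391.5, 297.0], [386.5, 298.0], [386.5, 299.0], [386.4, 300.0], [386.3, 301.0]]
```

```bash
python3 -c "
from h import *
plan([464.1,-240.3,60],167.75)"
```

```text
turn [ 0.03 -0.05  1.8 ] shift m [0.1151 0.0018 0.1301] clock 10.85 pos [ 577.1 -263.   190. ]
```

```bash
python3 -m creep '0 0 0.5 0.03 0 0 255;0 0 1 0.07 0.001 0.01 255;0 0 1.8 0.1 0.0018 0.04 255;0 0 1.8 0.1151 0.0018 0.08 255;0 0 1.8 0.1151 0.0018 0.11 255;0 0 1.8 0.1151 0.0018 0.128 255;0 0 1.8 0.1151 0.0018 0.130 255;0 0 1.8 0.1151 0.0018 0.130 255'
python3 - <<'E'
from h import *
f=grab('wrist','w8'); plan([464.1,-240.3,60],167.75); print(r.sense()['contact_force'])
cv2.imwrite('pics/w8c.png',cv2.resize(f['img'][180:400,180:460],None,fx=2.7,fy=2.7,interpolation=cv2.INTER_CUBIC)[:,:,::-1])
E
```

```text
clock: 11.85
eef_pos: [464.9, -241.2, 60.9]
tcp_rot: [-3.141, 0.001, 2.928]
contact_force: [0.2, 0.6, -1.9]
opening: 0.537
grasp_force: 51.5
turn [-0.02  0.07 -0.02] shift m [0.0013 0.0009 0.0012] clock 11.9 pos [ 465.2 -241.5   61.2]
[-0.19335256  0.27314757 -0.4973541 ]
```

View pics/w8c.png

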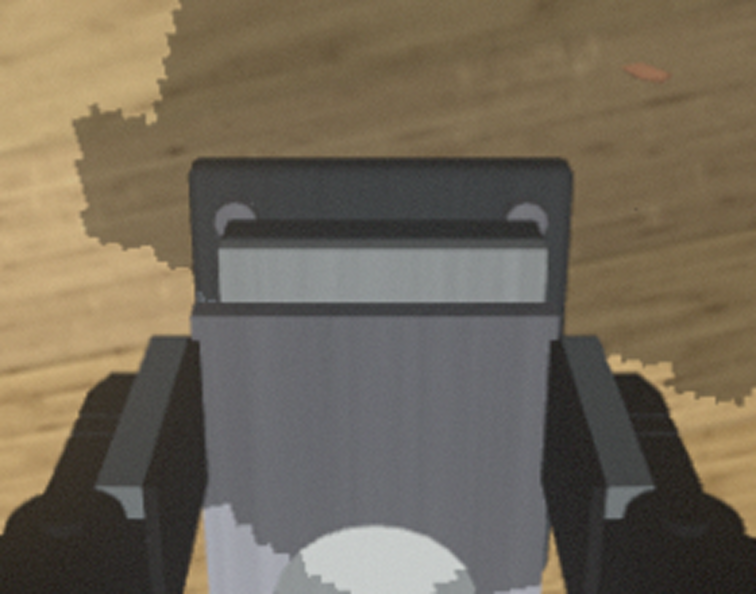

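The die hovers over the backing plate, parallel to it. In crop pixels, the backing's front top edge is at y≈247 (x 219–547), and the die's front face is at y 303–316 (x 192–562). I'll project both for the remaining offset.

```bash
python3 - <<'E'
from h import *
f=load('w8'); y=np.radians(-12.25); ax=np.array([np.cos(y),np.sin(y)]); n=np.array([-ax[1],ax[0]])
g=cv2.GaussianBlur(cv2.cvtColor(f['img'],cv2.COLOR_RGB2GRAY),(3,3),0).astype(int)
for v in (279,284,290): print(v,[(u,int(g[v,u+1]-g[v,u])) for u in range(250,400) if abs(g[v,u+1]-g[v,u])>12])
for v in (298,301): print(v,[(u,int(g[v,u+1]-g[v,u])) for u in range(245,400) if abs(g[v,u+1]-g[v,u])>10])
for u in (275,300,340,365): print(u,[(v,int(g[v+1,u]-g[v,u])) for v in range(255,310) if abs(g[v+1,u]-g[v,u])>9])
c=lambda *p:[[180+a/2.7,180+b/2.7] for a,b in p]
for nm,p,z in(('back',c((219,250),(547,250),(383,247)),50),('diebot',c((192,303),(562,303),(377,303)),64.9),('dietop',c((193,316),(561,316),(377,316)),68.9)):
    P=onplane(f,p,z)[:,:2]; print(nm,'along',(P@ax).round(1),'lat',(P@n).round(1))
s=r.sense()['eef_pos'][:2]; print('tcp',s@ax,s@n)
E
```

```text
279 [(250, -28), (251, -15), (259, 17), (260, 32), (261, 21), (381, -26), (382, -31), (389, 19), (390, 17)]
284 [(250, -26), (251, -40), (252, -21), (259, 16), (260, 31), (261, 23), (380, -13), (381, -27), (382, -25), (389, 18), (390, 14)]
290 [(250, -16), (251, -32), (252, -18), (260, 23), (261, 29), (380, -20), (381, -28), (382, -15), (388, 13), (389, 17)]
298 [(249, -21), (250, -19), (386, -16), (388, 16), (389, 16)]
301 [(249, -19), (250, -20), (385, -13), (386, -16), (388, 17), (389, 15)]
275 [(267, 10), (270, 14), (271, 24), (272, 17), (290, -17), (291, -35), (292, -21), (296, 19), (297, 11)]
300 [(267, 10), (268, 11), (270, 14), (271, 25), (272, 19), (290, -18), (291, -37), (292, -24), (296, 17), (297, 11)]
340 [(267, 11), (268, 10), (270, 13), (271, 25), (272, 19), (290, -17), (291, -37), (292, -24), (296, 18), (297, 12)]
365 [(267, 10), (268, 12), (270, 12), (271, 24), (272, 18), (290, -17), (291, -37), (292, -21), (296, 17), (297, 11)]
back along [489.4 489.4 488.9] lat [-159.7 -112.3 -136. ]
diebot along [490.4 490.4 490.4] lat [-161.4 -112.4 -136.9]
dietop along [490.3 490.3 490.2] lat [-160.7 -113.1 -136.9]
tcp 505.81488719295265 -137.27120051906985
```

Remaining correction is +1.2 mm tool x and +0.9 mm tool y. I'll lower to about 1.5 mm above the backing and open gently.

```bash
python3 -m creep '0 0 0 0.0013 0.0009 0.003 255;0 0 0 0.0013 0.0009 0.008 255;0 0 0 0.0013 0.0009 0.012 255;0 0 0 0.0013 0.0009 0.0135 255;0 0 0 0.0013 0.0009 0.0135 255;0 0 0 0.0013 0.0009 0.0135 255'
python3 - <<'E'
from h import *
f=grab('wrist','w9'); s=r.sense(); print(s['eef_pos'],s['contact_force'],s['wrist_torque'])
g=cv2.GaussianBlur(cv2.cvtColor(f['img'],cv2.COLOR_RGB2GRAY),(3,3),0).astype(int)
for u in (275,300,340,365): print(u,[(v,int(g[v+1,u]-g[v,u])) for v in range(265,310) if abs(g[v+1,u]-g[v,u])>9])
for v in range(284,300,2): print(v,[(u,int(g[v,u+1]-g[v,u])) for u in range(240,400) if abs(g[v,u+1]-g[v,u])>12])
E
```

```text
clock: 12.65
eef_pos: [463.6, -240.4, 47.5]
tcp_rot: [3.141, 0.0, 2.927]
contact_force: [-2.6, 0.6, 11.5]
opening: 0.536
grasp_force: 58.2
[ 463.5215898  -240.41155554   47.44064128] [-3.05069144  0.92656907 10.84892305] [0.54793092 0.47241231 0.1276788 ]
275 [(286, 11), (289, 10), (291, -17), (292, -14), (295, 10), (296, 18), (297, 13)]
300 [(285, 10), (286, 13), (289, 11), (291, -17), (292, -17), (296, 17), (297, 12)]
340 [(286, 12), (289, 12), (291, -18), (292, -17), (296, 19), (297, 13)]
365 [(286, 12), (289, 12), (291, -18), (292, -17), (295, 10), (296, 19), (297, 11)]
284 [(245, -21), (393, 18), (394, 14)]
286 [(245, -20), (393, 19), (394, 15)]
288 [(245, -19), (246, -13), (393, 19), (394, 13)]
290 [(245, -20), (246, -13), (393, 14)]
292 [(244, -14), (245, -23), (246, -15), (386, -15), (393, 15)]
294 [(244, -19), (245, -33), (246, -25), (392, 17), (393, 19)]
296 [(245, -33), (246, -33), (247, -14), (392, 21), (393, 18)]
298 [(245, -26), (246, -39), (247, -22), (249, 15), (250, 13), (386, -15), (392, 21), (393, 16)]
```

About 11 N of contact, so it's touching down. I'll ease up 0.8 mm, then open.

```bash
python3 -m creep '0 0 0 0 0 -0.0008 255;0 0 0 0 0 -0.0008 105;0 0 0 0 0 -0.0008 95;0 0 0 0 0 -0.0008 90;0 0 0 0 0 -0.0008 85;0 0 0 0 0 -0.0008 80'
python3 - <<'E'
from h import *
f=grab('wrist','w10'); s=r.sense(); print(s['eef_pos'],s['contact_force'],s['grasp_force'],s['opening'])
y=np.radians(-12.25); ax=np.array([np.cos(y),np.sin(y)]); n=np.array([-ax[1],ax[0]])
g=cv2.GaussianBlur(cv2.cvtColor(f['img'],cv2.COLOR_RGB2GRAY),(3,3),0).astype(int)
for u in (265,275,300,340,365,375): print(u,[(v,int(g[v+1,u]-g[v,u])) for v in range(270,320) if abs(g[v+1,u]-g[v,u])>6])
for v in range(284,326,4): print(v,[(u,int(g[v,u+1]-g[v,u])) for u in range(225,415) if abs(g[v,u+1]-g[v,u])>12])
E
```

```text
clock: 13.45
eef_pos: [463.4, -240.4, 47.5]
tcp_rot: [-3.142, -0.0, 2.927]
contact_force: [1.5, 0.6, 0.4]
opening: 0.685
grasp_force: 0.0
[ 463.44704306 -240.40347134   47.57120671] [-0.41388901  1.19541519 -0.11165546] 0.0 0.6834815121602908
265 [(270, 14), (276, -8), (277, -23), (278, -23), (279, -7), (285, 8), (286, 11), (287, 7), (290, -7), (294, 9), (295, 16), (296, 12)]
275 [(286, 11), (287, 9), (290, -9), (294, 10), (295, 19), (296, 13)]
300 [(277, -7), (278, -7), (285, 8), (286, 10), (287, 9), (290, -9), (294, 7), (295, 15), (296, 13)]
340 [(278, -10), (285, 8), (286, 11), (287, 9), (290, -8), (294, 12), (295, 20), (296, 10)]
365 [(278, -7), (285, 8), (286, 12), (287, 10), (290, -9), (294, 12), (295, 21), (296, 9)]
375 [(270, 15), (277, -20), (278, -26), (279, -14), (285, 9), (286, 11), (287, 10), (290, -10), (294, 14), (295, 21), (296, 9)]
284 [(245, -19), (393, 18), (394, 14)]
288 [(230, -17), (231, -21), (245, -19), (246, -13), (393, 18), (394, 13)]
292 [(236, -24), (237, -16), (245, -22), (246, -14), (393, 15)]
296 [(245, -33), (246, -32), (247, -13), (386, -13), (392, 21
[... 214 characters left out ...]
(237, 22), (246, -26), (247, -22), (385, -16), (391, 14), (392, 16), (399, -20), (400, -19)]
312 [(236, 33), (237, 45), (238, 25), (246, -25), (247, -27), (384, -13), (385, -15), (391, 21), (392, 16), (398, -26), (399, -27)]
316 [(236, 26), (237, 48), (238, 33), (246, -17), (247, -30), (248, -18), (384, -16), (385, -14), (391, 22), (392, 15), (397, -13), (398, -29), (399, -26), (409, 13)]
320 [(236, 14), (237, 35), (238, 36), (239, 16), (247, -25), (248, -19), (384, -16), (390, 16), (391, 18), (397, -18), (398, -26), (399, -17)]
324 [(237, 29), (238, 39), (239, 25), (247, -23), (248, -24), (384, -15), (389, 15), (390, 38), (391, 27), (396, -13), (397, -41), (398, -42), (399, -20), (412, 13)]
```

Released and resting. A gentle 20 N squeeze lower down, across die, backing and platen sides, will true up the long sides before I look from above.

```bash
python3 -m creep '0 0 0 0 0 0.004 80;0 0 0 0 0 0.009 80;0 0 0 0 0 0.009 80;0 0 0 0 0 0.009 100;0 0 0 0 0 0.009 110;0 0 0 0 0 0.009 125;0 0 0 0 0 0.009 125;0 0 0 0 0 0.009 125' 20
python3 -m creep '0 0 0 0 0 0 110;0 0 0 0 0 0 95;0 0 0 0 0 0 80;0 0 0 0 0 0 75;0 0 0 0 0 -0.01 75;0 0 0 0 0 -0.04 75;0 0 0 0 0 -0.09 75;0 0 0 0 0 -0.14 75'
python3 -c "
from h import *
plan([579,-264,190],167.75)"
```

```text
clock: 14.5
eef_pos: [463.6, -239.9, 38.8]
tcp_rot: [3.141, 0.0, 2.927]
contact_force: [0.6, 4.5, 2.2]
opening: 0.557
grasp_force: 20.8
clock: 15.5
eef_pos: [463.2, -240.3, 180.6]
tcp_rot: [-3.142, -0.0, 2.927]
contact_force: [0.6, 0.6, -0.5]
opening: 0.707
grasp_force: 0.0
turn [-0.   -0.   -0.05] shift m [-0.1182  0.0015 -0.0094] clock 15.5 pos [ 463.2 -240.3  180.6]
```

```bash
python3 -m creep '0 0 0 -0.04 0.001 -0.005 75;0 0 0 -0.08 0.001 -0.01 75;0 0 0 -0.118 0.001 -0.01 75;0 0 0 -0.118 0.001 -0.01 75;0 0 0 -0.118 0.001 -0.01 75'
cat > c.py <<'E'
import sys; from h import *
f=grab('wrist',sys.argv[1]); im=f['img']; print(r.sense()['eef_pos'])
g=cv2.GaussianBlur(cv2.cvtColor(im,cv2.COLOR_RGB2GRAY),(3,3),0).astype(int)
y=np.radians(-12.25); ax=np.array([np.cos(y),np.sin(y)]); n=np.array([-ax[1],ax[0]])
def e(a,lo,hi,t=9): return [(k,int(a[k+1]-a[k])) for k in range(lo,hi) if abs(a[k+1]-a[k])>t]
c=[536.98,-136.37]
def px(s,l,z):
    w=ax*(c[0]+s)+n*(c[1]+l); T=np.linalg.inv(np.array(f['world_from_camera'])); q=T@[*w,z,1]; return cv2.projectPoints(np.array([[q[0],-q[1],-q[2]]]),np.zeros(3),np.zeros(3),np.array(f['K'],float),np.array(f['D'],float))[0].ravel()
for z in(46,50,54): print(z,'FL FR BR BL',[px(*k,z).round(1).tolist() for k in((-48,-24),(-48,24),(48,24),(48,-24))])
rows=[int(px(s,0,54)[1]) for s in(-36,-20,0,20,38)]
for v in rows: 
    u0=px(0,-24,54)[0];u1=px(0,24,54)[0]; print(v,e(g[v],int(u0)-12,int(u0)+12),e(g[v],int(u1)-12,int(u1)+12))
for l in(-15,-8,8,15):
    a,b=px(-48,l,54),px(48,l,54); print(int(a[0]),e(g[:,int(a[0])],max(0,int(a[1])-14),int(a[1])+14),int(b[0]),e(g[:,int(b[0])],int(b[1])-14,int(b[1])+14))
E
python3 c.py w11
```

```text
clock: 16.12
eef_pos: [578.0, -264.3, 188.5]
tcp_rot: [3.141, -0.001, 2.927]
contact_force: [-0.3, 0.3, -0.0]
opening: 0.707
grasp_force: 0.0
[ 577.74595065 -264.20322443  188.56573911]
46 FL FR BR BL [[278.0, 8.9], [356.9, 8.8], [353.7, 164.5], [281.5, 164.5]]
50 FL FR BR BL [[277.4, 7.8], [357.4, 7.7], [354.2, 165.5], [281.0, 165.6]]
54 FL FR BR BL [[276.8, 6.6], [358.0, 6.5], [354.7, 166.6], [280.5, 166.6]]
27 [(266, -14), (267, -32), (268, -19), (276, 28), (277, 33), (278, 14)] [(344, 11), (345, 18), (346, 19), (347, 13), (356, -21), (357, -37), (358, -21), (367, 28)]
55 [(267, -21), (268, -30), (276, 20), (277, 30), (278, 20)] [(355, -11), (356, -32), (357, -31), (358, -12), (366, 22), (367, 28)]
89 [(268, -21), (269, -19), (277, 25), (278, 29), (279, 15), (289, -10)] [(354, -11), (355, -29), (356, -32), (357, -14), (363, -11), (365, 21), (366, 34), (367, 18)]
122 [(268, -10), (269, -23), (270, -18)] [(354, -14), (355, -19), (356, -10), (365, 11)]
151 [(271, -14), (272, -12), (279, 14)] [(353, -13), (354, -19), (355, -12)]
291 [(5, 16), (6, 14)] 294 []
303 [(5, 17), (6, 15)] 305 []
330 [] 329 []
342 [] 340 []
```

```bash
python3 - <<'E'
from h import *
y=np.radians(-12.25); ax=np.array([np.cos(y),np.sin(y)])
f=load('w10')
for v,z in((295.9,54),(290.8,50),(287,50),(287,46),(278.5,38),(278.5,46)): print(v,z,onplane(f,[[320,v]],z)[0,:2]@ax)
f=load('w11'); im=f['img']; g=cv2.GaussianBlur(cv2.cvtColor(im,cv2.COLOR_RGB2GRAY),(5,5),0).astype(int)
for u in(288,300,325,345): print(u,g[0:14,u].tolist(),g[158:176,u].tolist())
for v,z in((6.5,54),(6.5,50),(166,54),(166,50)): print(v,z,onplane(f,[[320,v]],z)[0,:2]@ax)
E
```

```text
295.9 54 488.9422140073416
290.8 50 488.9359301781574
287 50 487.41841202384256
287 46 489.36393558515294
278.5 38 489.6114533576298
278.5 46 485.9119175121925
288 [138, 138, 141, 147, 153, 162, 174, 185, 191, 192, 192, 192, 192, 192] [116, 116, 115, 116, 116, 116, 116, 114, 110, 104, 98, 93, 92, 95, 99, 100, 99, 97]
300 [152, 152, 152, 150, 150, 158, 173, 185, 191, 192, 192, 192, 192, 192] [116, 117, 116, 116, 116, 116, 115, 112, 107, 101, 99, 99, 99, 98, 97, 97, 97, 98]
325 [96, 96, 97, 99, 103, 108, 114, 119, 122, 123, 123, 122, 122, 122] [115, 115, 115, 115, 116, 116, 116, 113, 107, 102, 99, 98, 97, 97, 96, 93, 91, 91]
345 [101, 101, 101, 101, 103, 107, 112, 118, 121, 121, 122, 122, 121, 121] [116, 116, 116, 116, 116, 116, 116, 114, 110, 104, 99, 94, 91, 92, 95, 95, 94, 94]
6.5 54 489.1013031306733
6.5 50 488.41904490431784
166 54 584.6273174143945
166 50 585.3231563363047
```

The die, backing and platen edges agree within about 0.7 mm in the images, along and across. The robot is clear of everything, so I'm handing in.

```bash
python3 -c "
from rig import r
print(r.sense()['clock'],r.sign_off())"
```

```text
the job is handed in; nothing more can be done
16.175 None
```

The round-opening die was pushed forward to about 34 mm overhang, gripped by that end and stacked flat on the backing plate, flush to about 0.7 mm by the camera; it was let go and handed in at 16.2 s.

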